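# Draw the guard bolt and lay the bench tools into the kit tray in order of use

### The arm

A 6-joint arm with a two-finger parallel gripper is mounted at the origin on a cart in front of the work surface, level with it; the furniture and walls round the work are solid. World frame = base frame: x ahead of the robot, y to its left, z up, the work surface at z = 0. Lengths are in m, angles in rad, forces in N, time in s.
With the tool pointing down it reaches from about 0.325 to 0.9 m from the base axis. Payload 6.1 kg.
Tool frame: the origin (TCP) lies midway between the tips of the shut fingers; the grasp point (between the pads) lies 19 mm behind it; z points along the fingers, y is the line along which they close (so a half turn about z gives the same grasp; the last joint's range is limited). The gripper opens to 87 mm and grips with 3 to 60 N. Pads are 19 mm wide; open, the fingers measure 117 mm over their backs; the gripper's body (75 mm by 190 mm) begins 51 mm behind the grasp point.
Start: joints at [0.978, 0.22, 1.526, -0, 1.395, -0.126], TCP at [0.281, 0.558, 0.223] pointing down, gripper open.
Joint ranges: [-2.98, 2.98], [-0.91, 2.08], [0.09, 2.57], [-1.24, 4.39], [0.2, 2.65], [-2.68, 2.68]. Speed limits (rad/s): [2.57, 2.57, 3.01, 3.14, 3.14, 3.14].

### API

Orientations are given as a unit quaternion [x, y, z, w].
In Python, from bench import r, vision, order, spotter gives the robot as it stands. The module is installed in compiled form; this text tells all that it offers.
- The arm moves only by the shell command python3 -m pendant 'ROWS' [FORCE]. ROWS is a JSON object of lists of equal length, an entry for each row: "offset": the shift along the world's x, y, z in units of 25 mm (1.0 is 25 mm), a list of three; "turn": the turn, a rotation vector about the world's x, y, z in units of 5 degrees (1.0 is 5 degrees), a list of three; "hand": the closure in counts, from 0 (fully open) to 255 (shut). In form: {"offset": [[tx, ty, tz], ...], "turn": [[ax, ay, az], ...], "hand": [hand, ...]}. A call has 1 to 8 rows; each row is the pose to reach, as a shift and turn from the pose commanded when the call began; what a row does not reach only later rows make up. A row lasts 1/8 s, in which the tool goes at most 62.5 mm and 10.7 degrees, less where a joint would pass 70% of its speed; a pose out of reach is approached as far as the arm can. A call with a gripper value outside its range is refused whole. The fingers move at their own pace and stop on an object; FORCE is the grip in N (left out, the last holds). Time passes only in rows, so rows that repeat a pose let the fingers close. It gives the time, the measured TCP pose, the force, the opening and the grip force at its end, in the units of the state.
- r.get_state(): the state, without advancing time (a new reading comes with each control period).
- vision.read_camera(name): name is "scene" or "top"; returns (picture, depth): 400x640x3 uint8, red, green, blue; 400x640 float32, m along the optical axis (not along the pixel's ray), 0 where there is no reading.
- vision.camera_params(name): a dict with "K" (3x3 intrinsics, pixels), "extrinsics" (4x4, takes a point from camera to world coordinates). Camera axes: x right, y up, looking along -z (the intrinsics and any distortion apply to the point x, -y, -z); pixel columns grow to the right and rows downward; lengths in m; the calibration is good to about 2 mm. A picture is of the moment at which its call begins. camera_params takes no time and is no camera call.
- order.job_done(): hands the job in; it is judged then, once.
Trained networks look in the newest picture that a camera, given by its name, has taken for a name from the list of things; names that differ only in an ending like _2 or _b are one class to them, and where a whole thing is asked for, a point or a joint stands for the part that bears it (a point fixed in the world has none). Each returns a list of dicts, best first, with "confidence" (0 to 1); they miss things now and then, are a little off and sometimes report something else, mostly with a low value. They report only what shows in the picture. A call takes as long as a camera call.
- spotter.outline_of(camera, name): "mask" (400x640 bool, what is visible of it) and "rect" ([left, top, right, bottom] in pixels, round what is visible of it).
The state is a dict: "time": time; "qpos": joint angles; "joint_velocities": joint speeds; "joint_efforts": joint torques, N m; "position": TCP position; "tcp_rot": TCP orientation; "contact_force": force on the tool from outside, world axes, zero at the start; "moment": the same for the moment, N m; "grip_width": finger opening in m; "grip_force": force on a finger pad.
Only numpy, scipy, OpenCV 4.12 (cv2) and the standard library are available. Lean on these libraries where they do the work, as an engineer would, in place of code of your own. Each camera call takes 0.05 s, during which the arm holds its last target. There are 200 camera calls.

### The job

Open the wooden kit tray: lift the handle of its bolt out of the notch and slide the bolt fully out to the right. Then lay the three tools lying left of the tray flat and lengthwise into its slots in order of use, from left to right as seen from the robot: flat file, pin vise, tweezers, one in each slot. Set each down gently without dropping it, leave the bolt out, and do not disturb the other things on the desk.

Things in the scene. Friction and masses are not known exactly. Their poses are not given: they have to be found in the camera images.
- kit_tray: Low wooden tray fixed to the desk, 194 (its x) x 158 (its y) mm. Origin: under its centre, on the desk top; x along the slots, away from the robot; y to the left. Floor 4 mm thick. Three slots side by side, 50 mm apart. Walls 4 mm thick; over the desk: sides 14 mm, back 20 mm, front (x = -95 mm, nearest the robot) 38 mm high with a 15 mm wide notch at y = +57 mm, where the bolt handle lies.
- slot1 (a point): Centre of the floor of the left slot (tray y = +50 mm), 4 mm over the desk; axes as the tray's. For the flat file. Each slot is about 46 mm wide and 186 mm long inside; slots are parted only by ribs 4 mm thick, 14 mm high over the desk, at both ends (51 to 93 mm either side of the centre); the middle is open.
- slot2 (a point): Centre of the floor of the middle slot, 4 mm over the desk; axes as the tray's. For the pin vise.
- slot3 (a point): Centre of the floor of the right slot (tray y = -50 mm), 4 mm over the desk; axes as the tray's. For the tweezers.
- bolt (a joint): Steel rod, 9 mm thick, along tray y across all three slots at tray x = -62 mm, axis 32 mm over the desk. Value in m: 0 shut, 0.142 fully drawn out to the right (tray -y), its left tip then 66 mm right of the tray's centre, clear of a tool in slot 3. About 1 N of friction, stays where it is left. It cannot slide while its handle lies in the notch.
- bolt_handle (a joint): Angle of the crank handle about the rod, rad: 0 lying level towards the robot in the notch, up to 1.5 upright. It is clear of the notch above about 0.4 and stays where it is left.
- bolt_knob (a point): Centre of the black disc knob on the end of the handle, 65 mm from the rod's axis: 22 mm in diameter, 14 mm thick along tray y, flat faces towards tray +y and -y (pinch these). Shut, it is 32 mm over the desk and 32 mm in front of the front wall. It turns with the handle: its x axis points from the knob to the rod.
- bolt_axis (a point): Point on the rod's axis where the handle sits; the handle swings up about tray y through this point, and it slides with the rod.
- flat_file_mid (a point): Centre, half-way up, of the flat hand file with a brown wooden handle: 160 mm long (its own y), 20 mm wide, 22 mm high. The handle, 20 mm thick, lies from 24 to 80 mm on the +y side (the heavier end); the steel blade, 12 mm wide, 11 mm high, fills the other end. The point lies 11 mm over its underside; at rest the file tips about 4 degrees, its tip touching down.
- pin_vise_mid (a point): Centre, half-way up, of the pin vise: a slim round grey metal tool 131 mm long (its own y), tapering a little, 10 mm thick; 5 mm over its underside. A lamp shade hangs high over the desk behind and left of the tools, and a shelf batten further left: keep lifts here low and draw the arm in when swinging over from the left.
- tweezers_mid (a point): Centre, half-way up, of the steel tweezers lying flat: 118 mm long (its own y), 12 mm wide, 8 mm high, pointed at one end; 4 mm over the underside. They are rigid.
- eraser: Bystander, not to be disturbed: black and white block eraser 23 x 45 x 13 mm; origin at the centre of its underside.
- marker_black: Bystander, not to be disturbed: black and white marker pen 15 x 118 x 17 mm; origin at the centre of its underside.
- brass_weight: Bystander, not to be disturbed: brass knob weight 28 x 28 x 31 mm; origin at the centre of its underside.
- flush_cutters: Bystander, not to be disturbed: side cutters with yellow and navy grips 54 x 135 x 12 mm; origin at the centre of its underside.
- tin_2: Bystander, not to be disturbed: round grey tin 54 x 54 x 19 mm; origin at the centre of its underside.
- wood_offcut: Bystander, not to be disturbed: softwood block 50 x 58 x 26 mm; origin at the centre of its underside.

How it is judged:
On the way, in this order (a step that is already met when the one before it is completed fails the run):
1. the bolt's handle is lifted clear of the notch with the bolt still shut (value of joint bolt_handle above 0.4 rad and value of joint bolt below 0.02 m).
2. the bolt is drawn out while no tool is yet in the tray (value of joint bolt above 0.125 m and horizontal distance between flat_file_mid and slot1 above 0.06 m and horizontal distance between pin_vise_mid and slot2 above 0.06 m and horizontal distance between tweezers_mid and slot3 above 0.06 m), for 0.1 s.
At the end, for the whole second after the job is handed in: Bolt out at least 125 mm; file in the left slot, pin vise in the middle, tweezers in the right: each flat within 10 degrees, down on the floor (centre within 6 mm of resting height), lengthwise within 20 degrees, centre within 35 mm along and 22 mm across of the slot's, at rest (value of joint bolt above 0.125 m and x of flat_file_mid in the frame of slot1 between -0.035 and 0.035 m and y of flat_file_mid in the frame of slot1 between -0.022 and 0.022 m and z of flat_file_mid in the frame of slot1 below 0.017 m and angle between flat_file_mid's own y axis and vertical between 1.4 and 1.74 rad and angle between the y axis of each of flat_file_mid, pin_vise_mid, tweezers_mid and the x axis of kit_tray, either way round below 0.35 rad and linear speed of each of flat_file, pin_vise, tweezers below 0.02 m/s and x of pin_vise_mid in the frame of slot2 between -0.035 and 0.035 m and y of pin_vise_mid in the frame of slot2 between -0.022 and 0.022 m and z of pin_vise_mid in the frame of slot2 below 0.011 m and angle between pin_vise_mid's own y axis and vertical between 1.4 and 1.74 rad and x of tweezers_mid in the frame of slot3 between -0.035 and 0.035 m and y of tweezers_mid in the frame of slot3 between -0.022 and 0.022 m and z of tweezers_mid in the frame of slot3 below 0.01 m and angle between tweezers_mid's own y axis and vertical between 1.4 and 1.74 rad); the robot touches nothing.
It fails at once if a tool is dropped (falls faster than 0.8 m/s, out of the fingers) ((linear speed of flat_file above 0.8 m/s and contact force between the fingers and flat_file below 0.05 N) or (linear speed of pin_vise above 0.8 m/s and contact force between the fingers and pin_vise below 0.05 N) or (linear speed of tweezers above 0.8 m/s and contact force between the fingers and tweezers below 0.05 N)).
It fails at once if a bystander is moved more than 25 mm (distance of any of eraser, marker_black, brass_weight, flush_cutters, tin_2, wood_offcut from where it was at the start of the episode above 0.025 m).
It also fails if it takes over 72 s, if anything falls off the work surface, if the arm or the gripper's body presses on something with over 40 N, if the wrist force passes 120 N, or if a joint passes its speed limit or range.

## Working session

There is one attempt and no reset: what is moved stays moved. The work goes in short steps, Python scripts to look and compute and a shell command to move; the robot and the scene stay as the last step left them, time stands still between calls to the robot, and variables do not carry over. Pictures are saved under pics/ and viewed, at most 10 in all, crops included, and the job is handed in when it is done.

```bash
mkdir -p pics; cat > h.py <<'E'
import numpy as np, cv2
from bench import r, vision, order, spotter
def cloud(cam, d):
    p=vision.camera_params(cam);K=np.array(p["K"]);E=np.array(p["extrinsics"])
    v,u=np.mgrid[0:400,0:640]
    P=np.stack([(u-K[0,2])/K[0,0]*d,-(v-K[1,2])/K[1,1]*d,-d],-1)
    return P@E[:3,:3].T+E[:3,3]
def mask_pts(cam,name,W,d):
    o=spotter.outline_of(cam,name)
    if not o: return None
    m=o[0]["mask"]&(d>0)
    return o[0]["confidence"],o[0]["rect"],W[m]
def summ(P):
    z=np.percentile(P[:,2],[5,50,95])
    (c,s,a)=cv2.minAreaRect((P[:,:2]*1000).astype(np.float32))
    return np.round(c,0),np.round(s,0),round(a,1),np.round(z*1000,0)
E
cat > s1.py <<'E'
from h import *
print({k:v for k,v in r.get_state().items() if k in("time","position","tcp_rot","grip_width")})
for cam in("scene","top"):
    im,d=vision.read_camera(cam);cv2.imwrite(f"pics/{cam}1.png",im[:,:,::-1]);W=cloud(cam,d)
    print(cam,vision.camera_params(cam)["extrinsics"])
    for n in ["kit_tray","bolt_knob","flat_file_mid","pin_vise_mid","tweezers_mid","eraser","marker_black","brass_weight","flush_cutters","tin_2","wood_offcut"]:
        q=mask_pts(cam,n,W,d)
        print(n,None if q is None else (round(q[0],2),q[1],len(q[2]),*summ(q[2])))
E
python3 s1.py
```

```text
{'time': 0.0, 'position': array([0.28090439, 0.55760804, 0.22143731]), 'tcp_rot': array([ 2.31279459e-01,  9.72886866e-01, -9.18245212e-04, -3.38667853e-04]), 'grip_width': 0.0871245651237247}
scene [[-0.80749398  0.32924768 -0.48943788  0.19195606]
 [-0.58972591 -0.43189496  0.6824149   0.50207132]
 [ 0.01329777  0.83968012  0.54291847  0.55598788]
 [ 0.          0.          0.          1.        ]]
kit_tray (0.62, [275.1, 180.2, 384.1, 245.1], 4058, array([ 627., -180.]), array([243., 231.]), 15.3, array([-0.,  3., 35.]))
bolt_knob (0.74, [334.2, 190.7, 371.5, 234.8], 324, array([ 551., -165.]), array([ 74., 168.]), 25.9, array([29., 34., 40.]))
flat_file_mid (0.97, [245.6, 247.1, 308.5, 284.9], 539, array([594.,  48.]), array([ 18., 160.]), 88.9, array([ 5., 10., 17.]))
pin_vise_mid (0.76, [288.9, 250.6, 332.1, 269.8], 197, array([548.,   0.]), array([99., 10.]), 6.3, array([1., 6., 8.]))
tweezers_mid (0.71, [235.1, 269.9, 280.7, 294.4], 184, array([594., 106.]), array([101.,  15.]), 7.6, array([-2.,  3.,  7.]))
eraser (0.59, [220.3, 216.2, 237.1, 227.5], 188, array([768.,  10.]),
[... 1345 characters left out ...]
([98., 11.]), 6.9, array([-0.,  8., 11.]))
tweezers_mid None
eraser (0.53, [248.9, 139.2, 269.1, 150.9], 190, array([771.,   8.]), array([48., 29.]), 74.6, array([-2., 11., 14.]))
marker_black (0.83, [195.8, 137.7, 247.5, 151.2], 299, array([768., 108.]), array([113.,  19.]), 82.7, array([-1., 12., 17.]))
brass_weight None
flush_cutters (0.97, [370.3, 162.5, 427.6, 182.2], 448, array([ 683., -340.]), array([130.,  52.]), 86.2, array([ 2.,  9., 12.]))
tin_2 (0.82, [308.8, 129.7, 333.2, 147.5], 379, array([ 777., -148.]), array([55., 53.]), 68.3, array([ 6., 18., 21.]))
wood_offcut (0.93, [338.2, 124.6, 367.8, 154.7], 516, array([ 773., -226.]), array([62., 52.]), 60.5, array([ 8., 25., 28.]))
```

```bash
python3 -c "
import cv2
a=cv2.imread('pics/top1.png')[110:270,180:440];cv2.imwrite('pics/topc.png',cv2.resize(a,None,fx=3,fy=3,interpolation=cv2.INTER_CUBIC))
b=cv2.imread('pics/scene1.png')[150:310,160:400];cv2.imwrite('pics/scenec.png',cv2.resize(b,None,fx=3.3,fy=3.3,interpolation=cv2.INTER_CUBIC))"
```

```text
(no output)
```

View pics/topc.png

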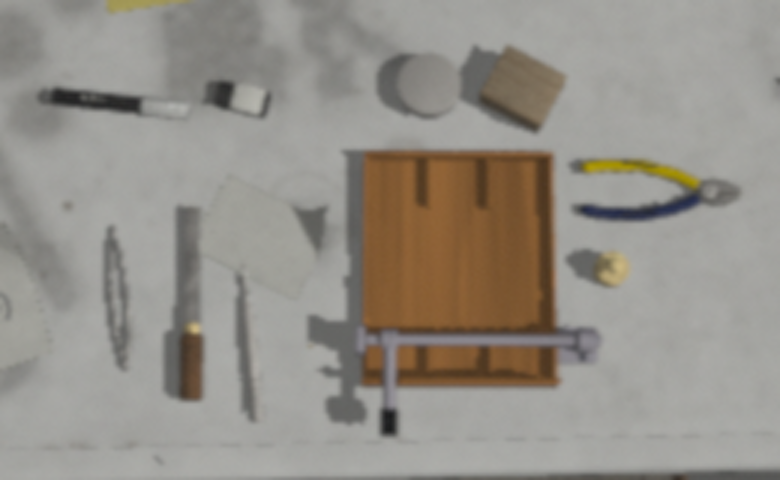

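View pics/scenec.png

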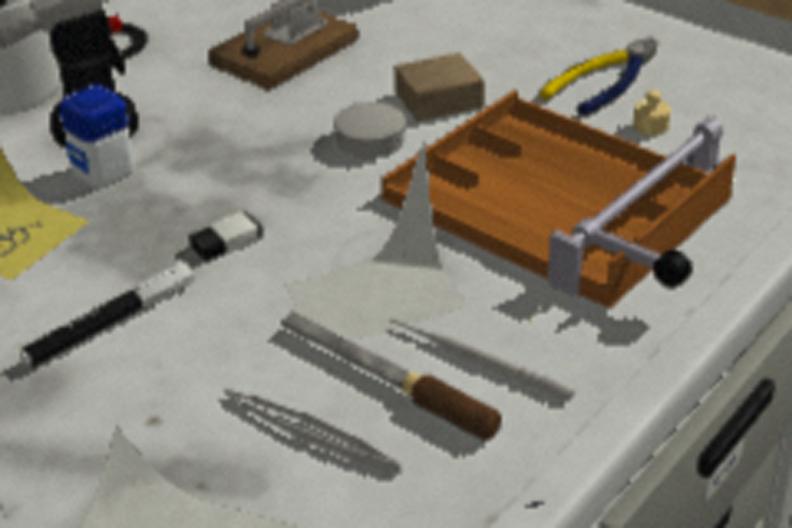

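```bash
cat > s2.py <<'E'
from h import *
def ray(cam,u,v,z):
    p=vision.camera_params(cam);K=np.array(p["K"]);E=np.array(p["extrinsics"])
    dr=E[:3,:3]@np.array([(u-K[0,2])/K[0,0],-(v-K[1,2])/K[1,1],-1]);t=(z-E[2,3])/dr[2]
    return np.round((E[:3,3]+t*dr)*1000,1)
c=lambda x,y,z:ray("top",180+x/3,110+y/3,z)
for n,x,y,z in [("backL",362,152,.014),("backR",554,152,.014),("frL",362,384,.014),("frR",557,384,.014),("knob",389,422,.043),("armrod",389,336,.036),("rodR",575,340,.036),("fileT",188,207,.006),("fileH",191,398,.018),("pvT",240,268,.006),("pvB",253,418,.008),("twT",111,227,.004),("twB",123,367,.006),("brass",612,268,.031)]: print(n,c(x,y,z))
s=lambda x,y,z:ray("scene",160+x/3.3,150+y/3.3,z)
for n,x,y,z in [("knob",672,269,.032),("pvT",392,324,.005),("pvB",570,397,.005),("twT",224,397,.004),("twB",396,472,.004)]: print("S",n,s(x,y,z))
im,d=vision.read_camera("top");W=cloud("top",d)*1000
print(np.round(W[160:215:4,240:300:4,2]).astype(int))
for y in (270,310,340,380,410,418):
  print(y,[ (int(q[0]),int(q[1]),int(q[2])) for q in W[110+y//3,180+244//3-3:180+244//3+6]])
hi=(W[...,2]>50);print(hi.sum()); 
n,l,st,ce=cv2.connectedComponentsWithStats(hi.astype(np.uint8))
for i in range(1,n):
  if st[i,4]>30: print(st[i],W[l==i].min(0).astype(int),W[l==i].max(0).astype(int))
E
python3 s2.py
```

```text
backL [718.2 -94.4  14. ]
backR [ 715.6 -254.1   14. ]
frL [525.8 -91.8  14. ]
frR [ 522.8 -248.5   14. ]
knob [ 493.5 -113.    43. ]
armrod [ 561.4 -114.1   36. ]
rodR [ 555.4 -261.4   36. ]
fileT [675.6  50.2   6. ]
fileH [517.  44.  18.]
pvT [623.6   7.1   6. ]
pvB [500.9  -4.1   8. ]
twT [660.2 113.6   4. ]
twB [544.  100.9   6. ]
brass [ 613.7 -294.6   31. ]
S knob [ 492.8 -110.1   32. ]
S pvT [619.2  11.2   5. ]
S pvB [495.4  -0.9   5. ]
S twT [656.  118.6   4. ]
S twB [539.3 104.    4. ]
[[  -1    1    4    1   -4    3   -1    0    1   -2   -2    0   -2   -1
    -1]
 [  -1   -1    1    0   -1    0   -1   -3 1028   -2    5   -1   -4   -1
    -2]
 [  -1    1   -2    1    2   -1    0    2   -1    0    3    1   -5   -1
    -1]
 [   0   -4    0    0    0    6    3   -1   -4   -1   -1   -2    1   -2
     2]
 [  -2    0    1    0    3    5    0    4    1   -2    2    1    2    2
     0]
 [  -2   12   -1   -2    3    0    1    0    0    4   17   40   74    1
     2]
 [   0   10    2    1    2    2    3    1    3   -2    4   26   -1    0
     3]
 [   2   11    2   -1    2    0    3   -
[... 955 characters left out ...]
533, 4, 1), (533, 2, -1), (532, 0, 8), (532, -3, 7), (533, -5, 4), (533, -7, -1)]
410 [(509, 12, 0), (509, 9, -1), (509, 7, -1), (509, 5, -1), (509, 2, 0), (509, 0, 4), (508, -3, 9), (508, -5, 10), (508, -8, 10)]
418 [(502, 11, 0), (502, 9, -1), (502, 7, -3), (502, 4, -1), (502, 2, 0), (502, 0, -1), (501, -3, 5), (501, -6, 11), (501, -8, 8)]
97100
[    0     0   640   400 85755] [ 163 -511   50] [1125  340 1028]
[408  14  43  74 515] [ 436 -404   51] [ 896 -113 1028]
[398  61  22  23 247] [ 903 -395   50] [ 958 -340   72]
[358  75  20   6  85] [ 436 -287   50] [ 926 -113 1028]
[253  78  16  16 233] [ 436 -113   50] [ 918   20 1028]
[   0  104   94  128 9591] [ 436 -113  442] [ 665  286 1028]
```

```bash
python3 -m pendant '{"offset":[[0.7,-2.3,-0.2],[1.4,-4.6,-0.4],[2.1,-6.9,-0.6],[2.8,-9.2,-0.8],[3.5,-11.5,-1],[4.2,-13.8,-1.2],[4.9,-16.1,-1.4],[5.6,-18.4,-1.6]],"turn":[[0,0,0.64],[0,0,1.28],[0,0,1.92],[0,0,2.56],[0,0,3.2],[0,0,3.84],[0,0,4.5],[0,0,5.1]],"hand":[0,0,0,0,0,0,0,0]}' 15
```

```text
time: 2.25
position: [0.4217, 0.0963, 0.1829]
tcp_rot: [0.01, 1.0, 0.0, 0.001]
contact_force: [0.3, -0.3, 0.5]
grip_width: 0.0874
grip_force: 0.0
```

```bash
python3 -m pendant '{"offset":[[0.6,-2.1,0],[1.3,-4.2,-0.3],[2,-6.3,-0.8],[2.87,-8.33,-1.6],[2.87,-8.33,-2],[2.87,-8.33,-2.4],[2.87,-8.33,-2.4],[2.87,-8.33,-2.4]],"turn":[[0,0,0],[0,0,0],[0,0,0],[0,0,0],[0,0,0],[0,0,0],[0,0,0],[0,0,0]],"hand":[0,0,0,0,0,60,90,90]}'
cat > s3.py <<'E'
from h import *
import sys
n,x0,y0,x1,y1=sys.argv[1],*map(int,sys.argv[3:7]);im,d=vision.read_camera(sys.argv[2])
a=im[y0:y1,x0:x1,::-1];f=min(800/(x1-x0),600/(y1-y0));cv2.imwrite(f"pics/{n}.png",cv2.resize(a,None,fx=f,fy=f,interpolation=cv2.INTER_CUBIC))
E
python3 s3.py k1 scene 260 140 420 260
```

```text
time: 3.25
position: [0.4932, -0.1092, 0.1232]
tcp_rot: [0.01, 1.0, -0.0, 0.0]
contact_force: [0.5, 0.6, 0.4]
grip_width: 0.0647
grip_force: 0.0
```

View pics/k1.png

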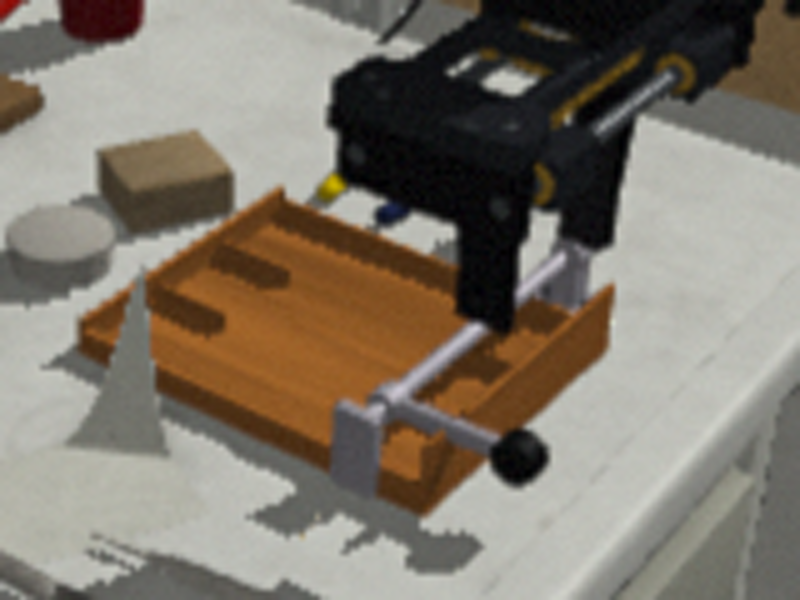

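```bash
python3 -m pendant '{"offset":[[0,0,-1.2],[0,0,-2.4],[0,0,-3.4],[0,0,-4.1],[0,0,-4.1],[0,0,-4.1],[0,0,-4.1],[0,0,-4.1]],"turn":[[0,0,0],[0,0,0],[0,0,0],[0,0,0],[0,0,0],[0,0,0],[0,0,0],[0,0,0]],"hand":[90,90,90,90,255,255,255,255]}' 12
```

```text
time: 4.3
position: [0.4936, -0.1104, 0.0209]
tcp_rot: [0.011, 1.0, -0.0, 0.001]
contact_force: [1.4, -0.4, -0.1]
grip_width: 0.0236
grip_force: 0.0
```

```bash
python3 -m pendant '{"offset":[[0,0,0],[0,0,0],[0,0,0]],"turn":[[0,0,0],[0,0,0],[0,0,0]],"hand":[255,255,255]}' 12
```

```text
time: 4.68
position: [0.4933, -0.1118, 0.0205]
tcp_rot: [0.011, 1.0, -0.001, 0.0]
contact_force: [-1.2, -6.2, 0.6]
grip_width: 0.0139
grip_force: 12.0
```

```bash
python3 -m pendant '{"offset":[[0,0,0.26],[0.05,0,0.52],[0.12,0,0.77],[0.2,0,1.01],[0.31,0,1.25],[0.45,0,1.47],[0.61,0,1.67],[0.61,0,1.67]],"turn":[[0,0,0],[0,0,0],[0,0,0],[0,0,0],[0,0,0],[0,0,0],[0,0,0],[0,0,0]],"hand":[255,255,255,255,255,255,255,255]}' 12
```

```text
time: 5.68
position: [0.5085, -0.1121, 0.0625]
tcp_rot: [0.011, 1.0, -0.002, 0.0]
contact_force: [-2.3, -7.2, 1.6]
grip_width: 0.014
grip_force: 12.0
```

```bash
python3 -m pendant '{"offset":[[-0.01,-0.5,0],[-0.03,-1.3,0],[-0.05,-2.2,0],[-0.07,-3.1,0],[-0.1,-4,0],[-0.12,-4.9,0],[-0.13,-5.55,0],[-0.13,-5.55,0]],"turn":[[0,0,0],[0,0,0],[0,0,0],[0,0,0],[0,0,0],[0,0,0],[0,0,0],[0,0,0]],"hand":[255,255,255,255,255,255,255,255]}' 15
```

```text
time: 6.68
position: [0.5048, -0.2506, 0.0618]
tcp_rot: [0.012, 1.0, -0.0, -0.0]
contact_force: [-3.0, -0.7, 4.7]
grip_width: 0.0141
grip_force: 15.0
```

```bash
python3 -m pendant '{"offset":[[0,0,0],[0,0,0],[0,0,0.8],[0,0,2],[0,0,3.5],[0.4,2,3.5],[0.8,4,3.5],[1.2,6,3.5]],"turn":[[0,0,0],[0,0,0],[0,0,0],[0,0,0],[0,0,0],[0,0,0.4],[0,0,0.8],[0,0,1.3]],"hand":[100,100,100,100,100,100,140,160]}' 15
python3 -m pendant '{"offset":[[0.4,2,0],[0.8,4.04,-0.5],[0.8,4.04,-2],[0.8,4.04,-3.2],[0.8,4.04,-3.2],[0.8,4.04,-3.2]],"turn":[[0,0,0],[0,0,0],[0,0,0],[0,0,0],[0,0,0],[0,0,0]],"hand":[160,160,160,160,160,160]}' 15
python3 s3.py p1 scene 240 160 400 280
```

```text
time: 7.68
position: [0.535, -0.0967, 0.1491]
tcp_rot: [-0.047, 0.999, 0.0, 0.0]
contact_force: [0.2, -0.5, -0.0]
grip_width: 0.0403
grip_force: 0.0
time: 8.43
position: [0.5556, 0.0023, 0.0703]
tcp_rot: [-0.046, 0.999, -0.0, 0.001]
contact_force: [0.1, -1.3, 0.6]
grip_width: 0.0329
grip_force: 0.0
```

View pics/p1.png

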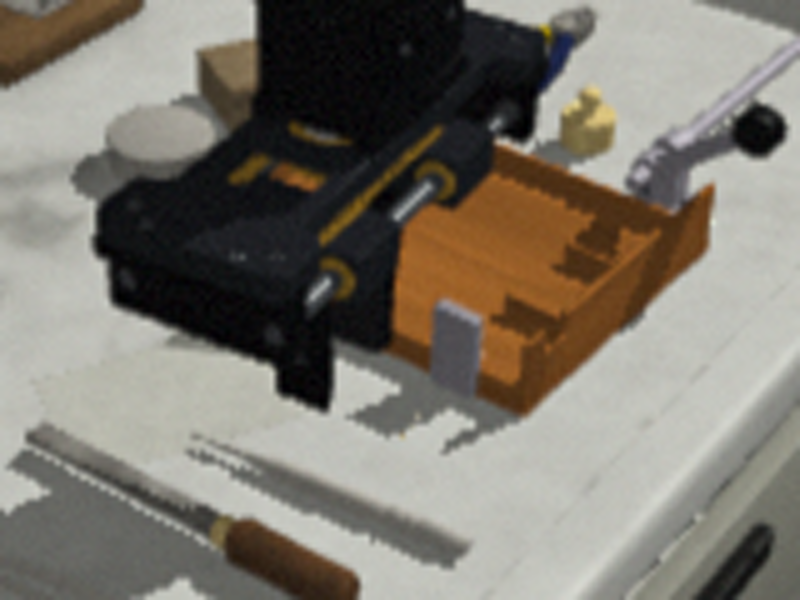

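```bash
python3 -m pendant '{"offset":[[0,0,-1],[0,0,-2],[0,0,-2.65],[0,0,-2.65],[0,0,-2.65],[0,0,-2.65],[0,0,-2.65],[0,0,-2.65]],"turn":[[0,0,0],[0,0,0],[0,0,0],[0,0,0],[0,0,0],[0,0,0],[0,0,0],[0,0,0]],"hand":[160,160,160,160,255,255,255,255]}' 20
```

```text
time: 9.48
position: [0.5556, 0.002, 0.0038]
tcp_rot: [-0.046, 0.999, -0.0, 0.001]
contact_force: [-0.5, -0.1, 3.1]
grip_width: 0.0089
grip_force: 20.0
```

```bash
python3 -m pendant '{"offset":[[0,0,0.8],[0,0,2],[0,0,3.3],[0,0,4.4],[0.4,-1.2,4.4],[0.9,-2.7,4.4],[1.4,-4.2,4.4],[1.9,-5.7,4.4]],"turn":[[0,0,0],[0,0,0],[0,0,0],[0,0,0],[0,0,-0.4],[0,0,-0.8],[0,0,-1.3],[0,0,-1.3]],"hand":[255,255,255,255,255,255,255,255]}' 20
python3 -m pendant '{"offset":[[0.48,-1.28,0],[0.48,-1.28,-0.8],[0.48,-1.28,-1.8],[0.48,-1.28,-2.4],[0.48,-1.28,-2.4]],"turn":[[0,0,0],[0,0,0],[0,0,0],[0,0,0],[0,0,0]],"hand":[255,255,255,255,255]}' 20
python3 s3.py p2 scene 240 140 400 260
```

```text
time: 10.48
position: [0.603, -0.1415, 0.1145]
tcp_rot: [0.011, 1.0, -0.0, 0.001]
contact_force: [0.3, 1.4, 0.8]
grip_width: 0.0088
grip_force: 20.0
time: 11.1
position: [0.613, -0.1711, 0.0514]
tcp_rot: [0.011, 1.0, 0.001, -0.002]
contact_force: [-0.4, -0.8, -0.3]
grip_width: 0.0083
grip_force: 20.0
```

View pics/p2.png

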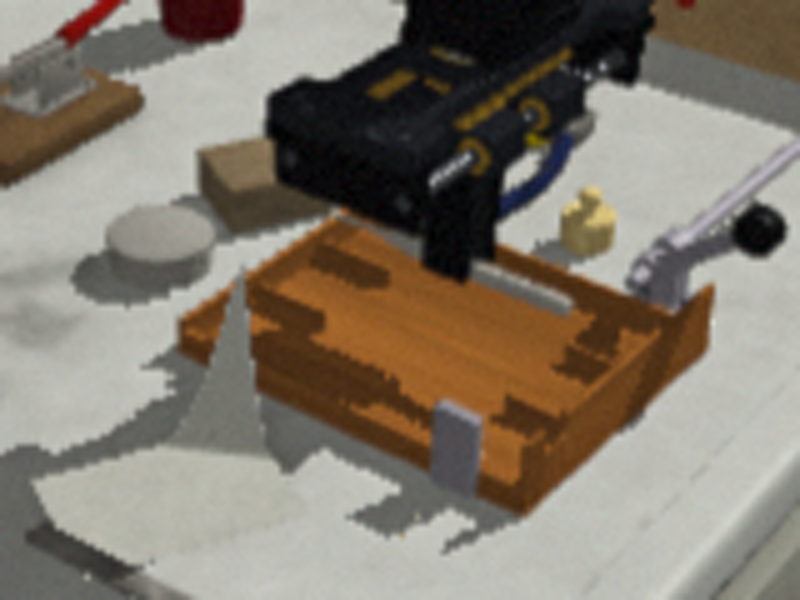

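```bash
python3 -m pendant '{"offset":[[0,0,-0.5],[0,0,-1],[0,0,-1.4],[0,0,-1.6],[0,0,-1.7],[0,0,-1.75],[0,0,-1.75]],"turn":[[0,0,0],[0,0,0],[0,0,0],[0,0,0],[0,0,0],[0,0,0],[0,0,0]],"hand":[255,255,255,255,255,255,255]}' 20
```

```text
time: 12.02
position: [0.6147, -0.1725, 0.0095]
tcp_rot: [0.011, 1.0, -0.0, 0.0]
contact_force: [-0.4, 0.2, -0.1]
grip_width: 0.008
grip_force: 20.0
```

```bash
python3 -m pendant '{"offset":[[0,0,-0.05],[0,0,-0.08],[0,0,-0.08],[0,0,-0.08],[0,0,-0.08]],"turn":[[0,0,0],[0,0,0],[0,0,0],[0,0,0],[0,0,0]],"hand":[255,255,170,170,170]}' 20
python3 -m pendant '{"offset":[[0,0,0.8],[0,0,2],[0,0,3.5],[0,1.5,4.3],[-0.4,3.5,4.3],[-0.9,5.5,4.3],[-1.4,7.5,4.3],[-2,9,4.3]],"turn":[[0,0,0],[0,0,0],[0,0,0],[0,0,0.1],[0,0,0.3],[0,0,0.5],[0,0,0.7],[0,0,0.7]],"hand":[170,170,170,120,120,120,120,120]}' 20
cat > s4.py <<'E'
from h import *
import sys
for cam in("scene","top"):
    im,d=vision.read_camera(cam);W=cloud(cam,d)
    for n in sys.argv[1:]:
        q=mask_pts(cam,n,W,d); print(cam,n,None if q is None else (round(q[0],2),q[1],len(q[2]),*summ(q[2])))
E
python3 s4.py pin_vise_mid flat_file_mid tweezers_mid
```

```text
time: 12.65
position: [0.6144, -0.1724, 0.0071]
tcp_rot: [0.011, 1.0, 0.0, -0.0]
contact_force: [0.5, 0.1, -0.5]
grip_width: 0.0268
grip_force: 0.0
time: 13.65
position: [0.5646, 0.0546, 0.1166]
tcp_rot: [-0.02, 1.0, 0.0, 0.001]
contact_force: [-0.4, -0.3, 0.2]
grip_width: 0.046
grip_force: 0.0
scene pin_vise_mid (0.73, [316.9, 201.5, 348.7, 217.4], 135, array([ 605., -175.]), array([92., 22.]), 0.6, array([ 4.,  9., 12.]))
scene flat_file_mid (0.81, [245.5, 245.3, 311.8, 283.8], 564, array([594.,  40.]), array([ 33., 160.]), 88.4, array([ 1., 10., 16.]))
scene tweezers_mid (0.7, [227.7, 266.2, 280.2, 293.8], 238, array([600., 107.]), array([113.,  15.]), 5.7, array([-3.,  3.,  6.]))
top pin_vise_mid (0.44, [329.1, 186.8, 332.8, 223.9], 129, array([ 605., -170.]), array([10., 95.]), 88.2, array([ 8., 12., 16.]))
top flat_file_mid (0.7, [235.4, 178.2, 244.6, 243.5], 158, array([595.,  31.]), array([ 48., 159.]), 87.5, array([ 8., 14., 20.]))
top tweezers_mid None
```

```bash
python3 -m pendant '{"offset":[[-0.25,-0.28,0],[-0.25,-0.28,-1.2],[-0.25,-0.28,-2.5],[-0.25,-0.28,-3.6],[-0.25,-0.28,-4.3],[-0.25,-0.28,-4.3],[-0.25,-0.28,-4.3],[-0.25,-0.28,-4.3]],"turn":[[0,0,0],[0,0,0],[0,0,0],[0,0,0],[0,0,0],[0,0,0],[0,0,0],[0,0,0]],"hand":[120,120,120,120,120,255,255,255]}' 30
python3 -m pendant '{"offset":[[0,0,0],[0,0,0]],"turn":[[0,0,0],[0,0,0]],"hand":[255,255]}' 30
```

```text
time: 15.05
position: [0.5595, 0.0455, 0.0087]
tcp_rot: [-0.02, 1.0, -0.0, 0.001]
contact_force: [-0.1, -0.3, -0.0]
grip_width: 0.0238
grip_force: 0.0
time: 15.3
position: [0.5593, 0.0456, 0.0084]
tcp_rot: [-0.02, 1.0, -0.0, 0.001]
contact_force: [-0.5, 1.3, 6.4]
grip_width: 0.0172
grip_force: 29.9
```

```bash
python3 -m pendant '{"offset":[[0,0,0.6],[0,0,1.6],[0,0,2.9],[0,0,4.2],[0.2,-1.2,4.3],[0.45,-2.7,4.3],[0.7,-4.2,4.3],[1,-5.7,4.3]],"turn":[[0,0,0],[0,0,0],[0,0,0],[0,0,0],[0,0,-0.2],[0,0,-0.4],[0,0,-0.7],[0,0,-0.7]],"hand":[255,255,255,255,255,255,255,255]}' 30
python3 -m pendant '{"offset":[[0.23,-1.2,0],[0.23,-1.2,-0.8],[0.23,-1.2,-1.8],[0.23,-1.2,-2.4],[0.23,-1.2,-2.4]],"turn":[[0,0,0],[0,0,0],[0,0,0],[0,0,0],[0,0,0]],"hand":[255,255,255,255,255]}' 30
python3 s3.py p3 scene 240 140 400 260
```

```text
time: 16.3
position: [0.5832, -0.0979, 0.1155]
tcp_rot: [0.011, 1.0, -0.0, 0.0]
contact_force: [0.9, -0.6, -0.4]
grip_width: 0.0173
grip_force: 29.9
time: 16.92
position: [0.5874, -0.1256, 0.0529]
tcp_rot: [0.011, 1.0, 0.001, -0.002]
contact_force: [0.3, 0.5, -0.9]
grip_width: 0.0172
grip_force: 29.9
```

View pics/p3.png

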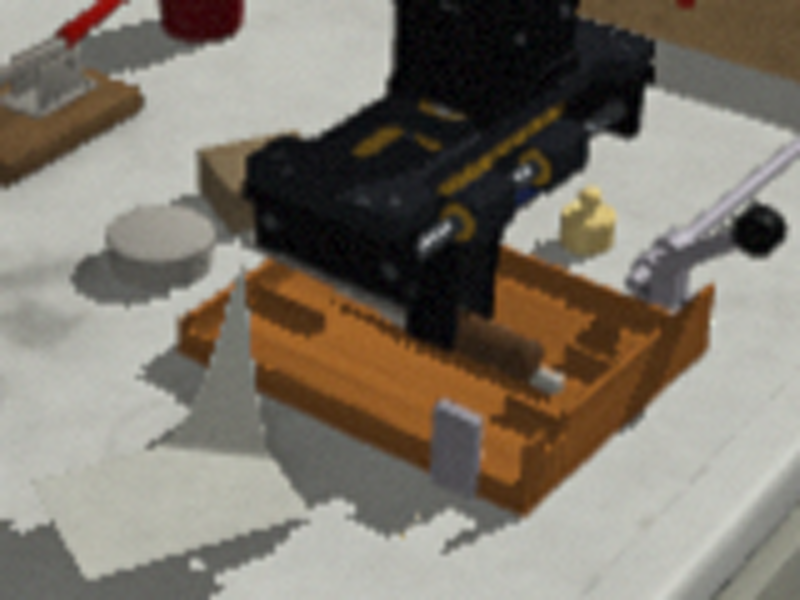

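```bash
python3 -m pendant '{"offset":[[0,0,-0.5],[0,0,-1],[0,0,-1.35],[0,0,-1.5],[0,0,-1.6],[0,0,-1.65],[0,0,-1.65]],"turn":[[0,0,0],[0,0,0],[0,0,0],[0,0,0],[0,0,0],[0,0,0],[0,0,0]],"hand":[255,255,255,255,255,255,255]}' 30
```

```text
time: 17.85
position: [0.5892, -0.1269, 0.0137]
tcp_rot: [0.011, 1.0, -0.0, 0.0]
contact_force: [-0.0, -0.2, 0.1]
grip_width: 0.0172
grip_force: 29.9
```

```bash
python3 -m pendant '{"offset":[[0,0,-0.03],[0,0,-0.05],[0,0,-0.05],[0,0,-0.05],[0,0,-0.05]],"turn":[[0,0,0],[0,0,0],[0,0,0],[0,0,0],[0,0,0]],"hand":[255,255,168,168,168]}' 30
python3 -m pendant '{"offset":[[0,0,0.8],[0,0,2],[0,0,3.3],[0,1.5,4.1],[0.1,3.4,4.1],[0.2,5.3,4.1],[0.3,7.2,4.1],[0.4,8.8,4.1]],"turn":[[0,0,0],[0,0,0],[0,0,0],[0,0,0.3],[0,0,0.6],[0,0,0.9],[0,0,1.2],[0,0,1.5]],"hand":[168,168,168,150,150,150,150,150]}' 20
python3 s4.py pin_vise_mid flat_file_mid tweezers_mid
```

```text
time: 18.48
position: [0.589, -0.1269, 0.0123]
tcp_rot: [0.011, 1.0, -0.0, 0.0]
contact_force: [-0.4, 0.3, -0.0]
grip_width: 0.029
grip_force: 0.0
time: 19.48
position: [0.5995, 0.095, 0.1167]
tcp_rot: [-0.055, 0.998, 0.0, 0.001]
contact_force: [0.3, 0.3, -0.3]
grip_width: 0.0359
grip_force: 0.0
scene pin_vise_mid (0.56, [322.8, 199.7, 351.1, 215.9], 81, array([ 600., -168.]), array([ 7., 78.]), 87.8, array([ 6., 10., 12.]))
scene flat_file_mid (0.83, [287.8, 201.1, 347.2, 229.8], 352, array([ 623., -108.]), array([159.,  85.]), 3.7, array([ 6., 13., 21.]))
scene tweezers_mid (0.77, [233.8, 269.2, 278.9, 295.8], 196, array([594., 106.]), array([101.,  14.]), 5.2, array([-2.,  2.,  7.]))
top pin_vise_mid (0.65, [328.0, 185.4, 335.6, 224.7], 192, array([ 607., -171.]), array([ 12., 102.]), 88.5, array([ 3., 11., 15.]))
top flat_file_mid (0.69, [307.1, 168.9, 316.0, 230.2], 321, array([ 622., -126.]), array([ 18., 152.]), 87.1, array([12., 17., 23.]))
top tweezers_mid (0.6, [205.9, 143.3, 244.9, 149.1], 167, array([764.,  95.]), array([84., 14.]), 82.9, array([ 9., 14., 18.]))
```

```bash
python3 -m pendant '{"offset":[[0.07,0.56,0],[0.07,0.56,-1.2],[0.07,0.56,-2.5],[0.07,0.56,-3.8],[0.07,0.56,-4.55],[0.07,0.56,-4.55],[0.07,0.56,-4.55],[0.07,0.56,-4.55]],"turn":[[0,0,0],[0,0,0],[0,0,0],[0,0,0],[0,0,0],[0,0,0],[0,0,0],[0,0,0]],"hand":[150,150,150,150,150,150,255,255]}' 20
python3 -m pendant '{"offset":[[0,0,0],[0,0,0],[0,0,0]],"turn":[[0,0,0],[0,0,0],[0,0,0]],"hand":[255,255,255]}' 20
```

```text
time: 20.88
position: [0.601, 0.1072, 0.0013]
tcp_rot: [-0.054, 0.999, 0.0, 0.0]
contact_force: [0.0, 0.1, 0.6]
grip_width: 0.023
grip_force: 0.0
time: 21.25
position: [0.6008, 0.1071, 0.0011]
tcp_rot: [-0.055, 0.999, 0.0, 0.0]
contact_force: [0.4, 0.2, 0.7]
grip_width: 0.0117
grip_force: 20.0
```

```bash
python3 -m pendant '{"offset":[[0,0,0.7],[0,0,1.8],[0,0,3.1],[0,0,4.4],[0.1,-1.3,4.5],[0.2,-3,4.5],[0.3,-4.7,4.5],[0.4,-6.4,4.5]],"turn":[[0,0,0],[0,0,0],[0,0,0],[0,0,0],[0,0,-0.3],[0,0,-0.6],[0,0,-1],[0,0,-1.5]],"hand":[255,255,255,255,255,255,255,255]}' 20
python3 -m pendant '{"offset":[[0.1,-1.8,0],[0.2,-3.5,0],[0.25,-5.1,0],[0.32,-6.58,0],[0.32,-6.58,-0.8],[0.32,-6.58,-1.8],[0.32,-6.58,-2.4],[0.32,-6.58,-2.4]],"turn":[[0,0,0],[0,0,0],[0,0,0],[0,0,0],[0,0,0],[0,0,0],[0,0,0],[0,0,0]],"hand":[255,255,255,255,255,255,255,255]}' 20
python3 s3.py p4 scene 240 140 400 260
```

```text
time: 22.25
position: [0.6111, -0.0542, 0.1151]
tcp_rot: [0.011, 1.0, -0.0, 0.001]
contact_force: [0.9, -0.3, -0.5]
grip_width: 0.0118
grip_force: 20.0
time: 23.25
position: [0.6176, -0.216, 0.0519]
tcp_rot: [0.01, 1.0, 0.001, -0.002]
contact_force: [0.2, -0.7, -0.3]
grip_width: 0.0114
grip_force: 20.0
```

View pics/p4.png

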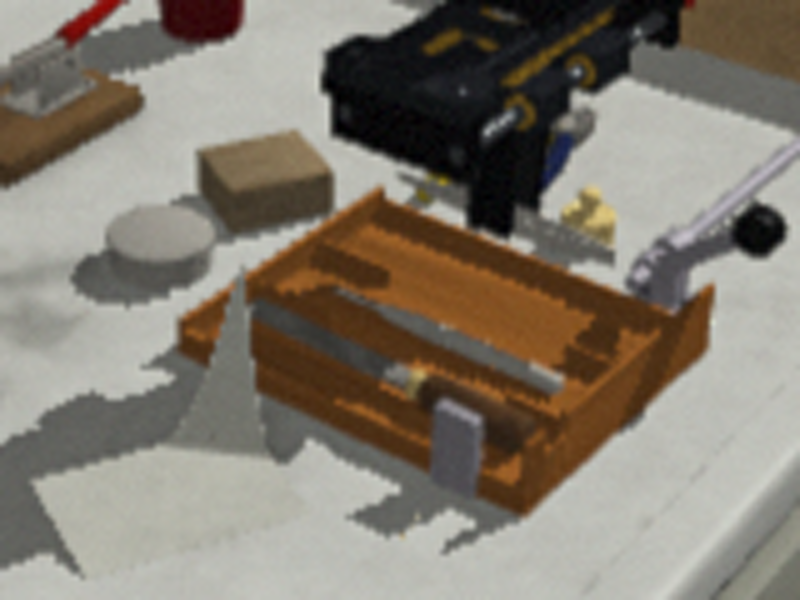

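```bash
python3 -m pendant '{"offset":[[0,0,-0.5],[0,0,-1],[0,0,-1.4],[0,0,-1.65],[0,0,-1.8],[0,0,-1.86],[0,0,-1.86]],"turn":[[0,0,0],[0,0,0],[0,0,0],[0,0,0],[0,0,0],[0,0,0],[0,0,0]],"hand":[255,255,255,255,255,255,255]}' 20
```

```text
time: 24.18
position: [0.619, -0.2175, 0.0073]
tcp_rot: [0.011, 1.0, -0.0, 0.0]
contact_force: [0.2, 0.9, -0.1]
grip_width: 0.0112
grip_force: 20.0
```

```bash
python3 -m pendant '{"offset":[[0,0,-0.04],[0,0,-0.07],[0,0,-0.07],[0,0,-0.07],[0,0,-0.07]],"turn":[[0,0,0],[0,0,0],[0,0,0],[0,0,0],[0,0,0]],"hand":[255,255,180,180,180]}' 20
python3 -m pendant '{"offset":[[0,0,0.6],[0,0,1.8],[0,0,3.2],[0,0,4.5],[-2,0.5,4.8],[-4,2,4.8],[-5.5,4,4.8],[-5.5,4,4.8]],"turn":[[0,0,0],[0,0,0],[0,0,0],[0,0,0],[0,0,0],[0,0,0],[0,0,0],[0,0,0]],"hand":[180,180,180,180,180,180,180,180]}' 20
python3 s4.py pin_vise_mid flat_file_mid tweezers_mid; python3 s3.py fin top 280 110 440 270
```

```text
time: 24.8
position: [0.6188, -0.2174, 0.0054]
tcp_rot: [0.011, 1.0, -0.0, 0.0]
contact_force: [0.7, 0.3, -0.1]
grip_width: 0.0246
grip_force: 0.0
time: 25.8
position: [0.4779, -0.1142, 0.1249]
tcp_rot: [0.01, 1.0, 0.001, -0.001]
contact_force: [0.9, -0.6, 0.5]
grip_width: 0.0258
grip_force: 0.0
scene pin_vise_mid (0.71, [389.0, 169.7, 399.4, 189.7], 99, array([ 530., -320.]), array([ 21., 172.]), 19.9, array([31., 71., 80.]))
scene flat_file_mid (0.69, [289.9, 201.7, 345.9, 232.2], 339, array([ 625., -122.]), array([ 40., 162.]), 80.1, array([ 7., 13., 20.]))
scene tweezers_mid (0.66, [323.8, 191.8, 359.5, 207.6], 176, array([ 611., -221.]), array([28., 99.]), 87.1, array([ 1.,  6., 10.]))
top pin_vise_mid None
top flat_file_mid (0.66, [310.0, 164.2, 315.6, 205.0], 193, array([ 653., -129.]), array([ 12., 101.]), 86.9, array([11., 15., 17.]))
top tweezers_mid (0.7, [298.4, 158.4, 436.9, 250.6], 3393, array([ 628., -241.]), array([257., 279.]), 18.7, array([ 1.,  4., 38.]))
```

View pics/fin.png

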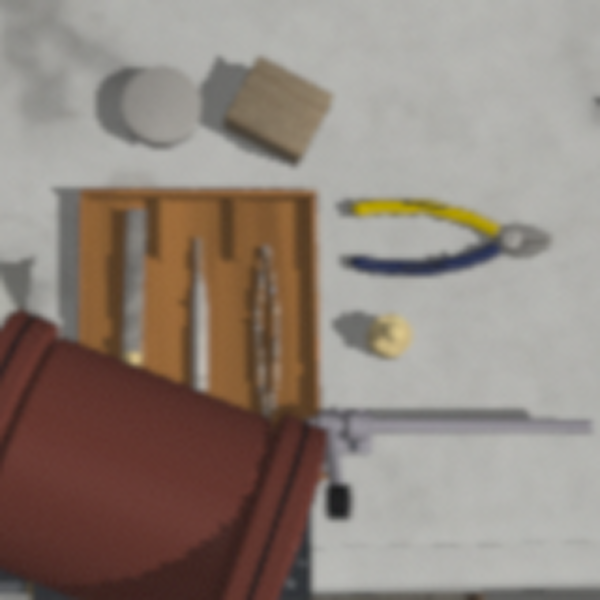

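```bash
python3 -c "
from bench import order
print(order.job_done())"
```

```text
the job is handed in; nothing more can be done
None
```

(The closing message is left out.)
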